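# Third hand for the bag hook

## Task

Tip up the loose blue lid of the white parts tub by its wooden grip, lift it off and lay it flat on the table, grip upwards. Then take the wooden hook block out of the tub and, keeping it upright with its hook pointing out, hold its flat back square inside the green outline on the thin white side board, pressing steadily with about 10 N so that I can screw it on. Finish while still holding and pressing it there; never push hard enough to crack the board (20 N is too much), and leave the jar, cup and screwdriver alone.

Things in the scene. Friction and masses are not known exactly. Their poses are not given: they have to be found in the camera images.
- tub: White round tub, fixed to the table, 178 mm outer diameter, 105 mm high, wall 5 mm, floor 5 mm thick. Origin: centre of the underside, z up.
- tub_mouth (a point): Centre of the tub's mouth, level with its rim, 105 mm above the table.
- lid: Loose blue disc lid, 0.16 kg, 188 mm across, 6 mm thick, on a plug 156 mm across and 5 mm deep that sits in the tub's mouth with 6 mm play. Mid-top stands a wooden bar grip, 64 mm long (lid x), 16 mm thick (lid y). Origin: centre of the plug's underside, at the start 5 mm below the tub's rim; z up; the lid's top face is at z 11 mm, the grip's top at 44 mm.
- hook_block: Pale wooden block, 0.14 kg, 40 mm thick (x), 44 mm wide (y), 90 mm tall (z), standing loose on the tub floor under the lid, top 10 mm below the rim. A dark steel hook sticks out of the middle of its front (-x) face, 25 mm above the underside, 52 mm from the block's axis, turning up. The back (+x) is flat. Origin: centre of the underside.
- block_back (a point): Centre of the block's flat back face: 20 mm in +x of its axis, 45 mm above its underside. Its axes are the block's.
- hook_tip (a point): Upturned tip of the hook: 52 mm in -x of the block's axis, 40 mm above its underside.
- board: Thin upright white board, 260 mm wide (y), 9 mm thick, from 25 to 170 mm above the table; low fixed timber frame behind, no higher. Its front, with a green outline, is the plane x = 0 and looks to its -x. It gives straight back (+x) like a spring, 1 mm for every 2 N, and returns when let go. Origin: on the table below the middle of the front.
- mark (a point): Centre of the green outline (58 x 104 mm outside, upright) on the board's front face, 115 mm above the table. Axes as the board's: x into the board, y along it, z up. The back of the block belongs here, block x along mark x. There is nothing under it: the block hangs in the gripper.
- jar: Amber jar with a red cap, 60 mm diameter, 100 mm high, standing. Origin: centre of its underside. Bystander.
- cup: Blue ceramic cup, 72 mm across the rim, 80 mm high. Origin: centre of its underside. Bystander.
- screwdriver: Red-handled screwdriver lying flat along its own x, about 200 mm long. Origin: near the middle of its length, underside. Bystander.
There are look-alikes about, which are no part of the job. Several things have the shape of the lid; the one meant has the colours described above.

How it is judged:
On the way, in this order (a step that is already met when the one before it is completed fails the run):
1. the lid is tipped up by more than 7 degrees while still at the tub's mouth (its centre within 35 mm of where it sat) (angle between lid's own z axis and vertical above 0.12 rad and distance between lid and tub_mouth below 0.04 m), for 0.05 s.
2. the lid lies flat on the table, grip up, let go (height (world z) of lid below 0.008 m and angle between lid's own z axis and vertical below 0.08 rad and contact force between lid and tub below 0.1 N and contact force between the fingers and lid below 0.1 N and linear speed of lid below 0.02 m/s), for 0.2 s.
3. the hook block is lifted out of the tub in the fingers (height (world z) of hook_block above 0.06 m and contact force between the fingers and hook_block above 1 N and contact force between hook_block and tub below 0.1 N), for 0.1 s.
At the end, for the whole second after the job is handed in: Block held in the fingers, upright and square to the board within 0.1 rad, hook outwards, centre of its back within 10 mm of the centre of the outline along the board and in height, pressing it with 5 to 15 N through the last second; lid flat on the table, grip up, off the tub (contact force between hook_block and board between 5 and 15 N and y of block_back in the frame of mark between -0.01 and 0.01 m and z of block_back in the frame of mark between -0.01 and 0.01 m and x of block_back in the frame of mark above -0.004 m and angle between the x axis of hook_block and the x axis of mark, either way round below 0.1 rad and angle between hook_block's own z axis and vertical below 0.1 rad and x of hook_tip in the frame of mark below -0.04 m and height (world z) of hook_block above 0.05 m and contact force between the fingers and hook_block above 1 N and linear speed of hook_block below 0.01 m/s and height (world z) of lid below 0.008 m and angle between lid's own z axis and vertical below 0.08 rad and contact force between lid and tub below 0.1 N); the arm keeps its last pose, push and grip.
It fails at once if the board is pushed with more than 20 N (contact force between anything else and board above 20 N).
It fails at once if the jar is shifted by more than 20 mm or tipped (distance of jar from where it was at the start of the episode above 0.02 m or angle between jar's own z axis and vertical above 0.3 rad).
It fails at once if the cup is shifted by more than 20 mm or tipped (distance of cup from where it was at the start of the episode above 0.02 m or angle between cup's own z axis and vertical above 0.3 rad).
It fails at once if the screwdriver is shifted by more than 20 mm (distance of screwdriver from where it was at the start of the episode above 0.02 m).
It also fails if it takes over 61 s, if anything falls off the work surface, if the arm or the gripper's body presses on something with over 40 N, if the wrist force passes 120 N, or if a joint passes its speed limit or range.

## Robot

A 6-joint arm with a two-finger parallel gripper is mounted at the origin on the work surface. World frame = base frame: x ahead of the robot, y to its left, z up, the work surface at z = 0. Lengths are in m, angles in rad, forces in N, time in s.
With the tool pointing down it reaches from about 0.3 to 0.825 m from the base axis. Payload 5.4 kg.
Tool frame: the origin (TCP) lies midway between the tips of the shut fingers; the grasp point (between the pads) lies 19 mm behind it; z points along the fingers, y is the line along which they close (so a half turn about z gives the same grasp; the last joint's range is limited). The gripper opens to 92 mm and grips with 3 to 60 N. Pads are 20 mm wide; open, the fingers measure 128 mm over their backs; the gripper's body (75 mm by 189 mm) begins 69 mm behind the grasp point.
Start: joints at [-1.524, 0.158, 1.597, -0, 1.386, -0.21], TCP at [0.146, -0.556, 0.215] pointing down, gripper open.
Joint ranges: [-2.91, 2.91], [-0.94, 2.29], [0.18, 2.7], [-1.29, 4.43], [0.17, 2.64], [-3, 3]. Speed limits (rad/s): [2.57, 2.57, 3.14, 3.14, 3.14, 3.14].

## Interface

Orientations are given as a rotation vector (axis times angle).
In Python, from station import readout, capture, r, nets gives the robot as it stands.
- The arm moves only by the tool apply_moves, never from a script. Its argument "commands" is a list of rows, each an object of numbers: "tx", "ty", "tz": the shift along the world's x, y, z in mm; "twist": the turn about the world's z in rad; "jaw": the finger opening in mm, from 0 to 91.9. A call has 1 to 5 rows; each row shifts and turns the commanded pose from where the row before left it; what a row does not reach is not made up. A row lasts 1/10 s, in which the tool goes at most 50 mm and 8.59 degrees, less where a joint would pass 70% of its speed; a pose out of reach is approached as far as the arm can. A call with a gripper value outside its range is refused whole. The fingers move at their own pace and stop on an object; "grip_force" is the grip in N (left out, the last holds). Time passes only in rows, so rows that do not move let the fingers close. It gives the time, the measured TCP pose, the force, the opening and the grip force at its end, in the units of the state.
- readout.sense(): the state, without advancing time (a new reading comes with each control period).
- capture(name): name is "scene" or "top" or "wrist"; returns a dict with "frame" (420x560x3 uint8, red, green, blue), "fx", "fy", "cx", "cy" (pixels), "rvec" (rotation vector, rad) and "tvec" (3), from world to camera coordinates, as OpenCV has them. Camera axes: x right, y down, z forward; pixel columns grow to the right and rows downward; lengths in m; the calibration is good to about 2 mm. A picture is of the moment at which its call begins. There is no depth.
- r.sign_off(): hands the job in; it is judged then, once.
Trained networks look in a picture, given as the dict that the camera call returned (one of the last four; its "shot" number tells which), for a name from the list of things; names that differ only in an ending like _2 or _b are one class to them, and where a whole thing is asked for, a point or a joint stands for the part that bears it (a point fixed in the world has none). Each returns a list of dicts, best first, with "conf" (0 to 1); they miss things now and then, are a little off and sometimes report something else, mostly with a low value. They report only what shows in the picture. A call takes as long as a camera call. They do not tell look-alikes from the thing itself.
- nets.boxes_of(picture, target): "at" ([column, row] in pixels, amid what is visible of it).
The state is a dict: "time": time; "joint_pos": joint angles; "joint_velocities": joint speeds; "joint_efforts": joint torques, N m; "eef_pos": TCP position; "eef_rot": TCP orientation; "ft_force": force on the tool from outside, world axes, zero at the start; "wrist_torque": the same for the moment, N m; "gripper_width": opening from 0.0 (shut) to 1.0 (fully open); "grip_force": force on a finger pad.
Only numpy, scipy, OpenCV 4.12 (cv2) and the standard library are available. Lean on these libraries where they do the work, as an engineer would, in place of code of your own. Each camera call takes 0.05 s, during which the arm holds its last target. There are 200 camera calls.

## Working session

There is one attempt and no reset: what is moved stays moved. The work goes in short steps, Python scripts to look and compute and a tool call to move; the robot and the scene stay as the last step left them, time stands still between calls to the robot, and variables do not carry over. Pictures are saved under pics/ and viewed, at most 10 in all, crops included, and the job is handed in when it is done.

Besides the shell and the picture viewer there is one more tool, called after ">>>" as a command line: name --argument value ..., lists and objects as JSON in quotes. apply_moves: Moves the arm, as the interface text tells. Its arguments: {"type":"object","properties":{"commands":{"type":"array","items":{"type":"object","properties":{"tx":{"type":"number"},"ty":{"type":"number"},"tz":{"type":"number"},"twist":{"type":"number"},"jaw":{"type":"number"}}}},"grip_force":{"type":"number"}},"required":["commands"]}

```bash
mkdir -p pics
cat > h.py <<'E'
import numpy as np, cv2
from station import readout, capture, r, nets
def save(n,p,s=1,crop=None):
    f=p["frame"][:,:,::-1]
    if crop: f=f[crop[1]:crop[3],crop[0]:crop[2]]
    cv2.imwrite("pics/"+n,cv2.resize(f,None,fx=s,fy=s,interpolation=cv2.INTER_CUBIC))
def ray(p,u,v):
    R=cv2.Rodrigues(np.array(p["rvec"],float))[0]; t=np.array(p["tvec"],float).ravel()
    d=R.T@np.array([(u-p["cx"])/p["fx"],(v-p["cy"])/p["fy"],1]); return -R.T@t,d
def onz(p,u,v,z):
    c,d=ray(p,u,v); return c+d*(z-c[2])/d[2]
def proj(p,X):
    R=cv2.Rodrigues(np.array(p["rvec"],float))[0]; t=np.array(p["tvec"],float).ravel()
    q=np.atleast_2d(X)@R.T+t; return np.c_[q[:,0]/q[:,2]*p["fx"]+p["cx"],q[:,1]/q[:,2]*p["fy"]+p["cy"]]
E
python3 - <<'E'
from h import *
a=capture("scene");b=capture("top")
save("a.png",a);save("b.png",b)
for n,p in(("scene",a),("top",b)):
    print(n,ray(p,280,210)[0].round(3))
    for k in "tub lid board jar cup screwdriver mark".split(): print(k,[(np.round(x["at"]),round(x["conf"],2)) for x in nets.boxes_of(p,k)])
print(readout.sense())
E
```

```text
scene [0.788 0.532 1.015]
tub [(array([303., 325.]), 0.92)]
lid [(array([306., 279.]), 0.91), (array([238., 383.]), 0.82), (array([302., 131.]), 0.68)]
board [(array([207., 131.]), 0.69)]
jar [(array([194., 279.]), 0.8)]
cup [(array([410., 299.]), 0.81)]
screwdriver [(array([330., 243.]), 0.61)]
mark [(array([208., 128.]), 0.65)]
top [0.361 0.023 0.98 ]
tub [(array([221., 221.]), 0.68)]
lid [(array([390., 310.]), 0.96), (array([164., 111.]), 0.88), (array([189., 191.]), 0.82)]
board [(array([426., 204.]), 0.82), (array([188., 191.]), 0.63), (array([221., 222.]), 0.15)]
jar [(array([264., 114.]), 0.73), (array([130., 273.]), 0.49)]
cup [(array([128., 276.]), 0.84)]
screwdriver [(array([240., 252.]), 0.62)]
mark [(array([429., 198.]), 0.61)]
{'time': 0.8, 'joint_pos': array([-1.52411784e+00,  1.58365196e-01,  1.59697597e+00,  7.55758885e-06,
        1.38624297e+00, -2.10118506e-01]), 'joint_velocities': array([-0.00024017,  0.00093413,  0.00015457, -0.00145352, -0.00062574,
        0.00055678]), 'joint_efforts': array([-1.45920012e-04, -3.85558784e+01, -3.22340333e+01,  7.01092836e-02,
        3.09153018e-02,  6.81457493e-06]), 'eef_pos': array([ 0.14601161, -0.55613621,  0.21463277]), 'eef_rot': array([3.11572304e+00, 4.02265010e-01, 1.05378491e-05]), 'ft_force': array([0.34666441, 0.11208987, 0.70070991]), 'wrist_torque': array([0.05214566, 0.00260957, 0.04401904]), 'grip_force': 0.0, 'gripper_width': 1.001038318489235}
```

View pics/a.png

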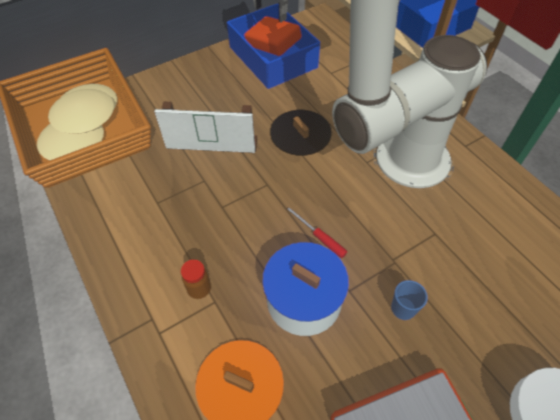

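View pics/b.png

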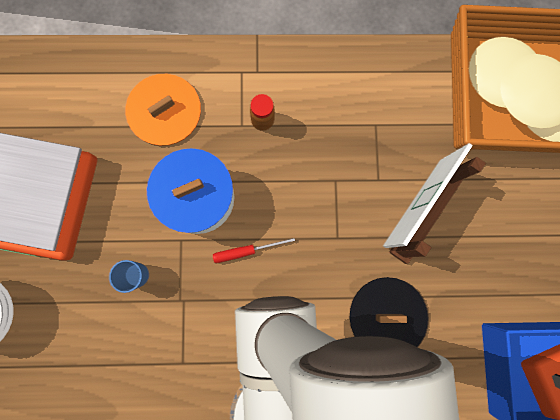

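The scene camera shows the blue-lidded tub at (306,283), the board at (207,130), the jar at (194,279), the cup at (409,299) and the screwdriver at (330,243).

There are three lid-shaped things in the top view: orange at (164,110), black at (390,318) and blue on the white tub at (190,191). The blue one fits, because it has the wooden grip and sits on the tub. I'll enlarge it and the board.

```bash
cat > m.py <<'E'
from h import *
a=capture("scene");b=capture("top")
def comp(m,at):
    n,l,s,c=cv2.connectedComponentsWithStats(m.astype(np.uint8)); 
    ys,xs=np.nonzero(m); i=np.argmin((xs-at[0])**2+(ys-at[1])**2); return l==l[ys[i],xs[i]]
for n,p,at,bb in(("scene",a,(306,283),(150,95,262,160)),("top",b,(190,191),(380,138,478,256))):
    f=p["frame"]; hsv=cv2.cvtColor(f,cv2.COLOR_RGB2HSV).astype(int)
    m=comp((hsv[...,0]>105)&(hsv[...,0]<130)&(hsv[...,1]>150)&(hsv[...,2]>60),(at[0]+25,at[1]+15))
    c=max(cv2.findContours(m.astype(np.uint8),0,1)[0],key=cv2.contourArea)[:,0]
    P=np.array([onz(p,u,v,.111)[:2] for u,v in cv2.convexHull(c)[:,0]])
    A=np.c_[2*P,np.ones(len(P))]; s=np.linalg.lstsq(A,(P**2).sum(1),rcond=None)[0]
    print(n,"lid circ",s[:2].round(4),"r",np.sqrt(s[2]+s[:2]@s[:2]).round(4),np.ptp(P,axis=0).round(3))
    # grip: hue of wood inside hull
    h=np.zeros(m.shape,np.uint8); cv2.fillConvexPoly(h,cv2.convexHull(c),1)
    w=(h>0)&(hsv[...,0]<30)&(hsv[...,1]>60)
    w=cv2.erode(h,np.ones((5,5)))*w
    # brightest wood = top
    ys,xs=np.nonzero(w>0); Q=np.array([onz(p,u,v,.144)[:2] for u,v in zip(xs,ys)])
    k=cv2.minAreaRect(Q.astype(np.float32)*1000); print("grip",k,len(Q))
    # green
    g=(hsv[...,0]>45)&(hsv[...,0]<95)&(hsv[...,1]>45)
    g[:bb[1]]=0;g[bb[3]:]=0;g[:,:bb[0]]=0;g[:,bb[2]:]=0
    c=np.argwhere(g)[:,::-1].astype(np.int32); print("green",len(c)); H=cv2.convexHull(c.reshape(-1,1,2)); print(cv2.approxPolyDP(H,2,True)[:,0].tolist())
    for k in "jar cup screwdriver".split():
        x=nets.boxes_of(p,k)
        if x: print(k,onz(p,*x[0]["at"],{"jar":.05,"cup":.04,"screwdriver":.01}[k])[:2].round(3))
cr=[cv2.resize(p["frame"][y0:y1,x0:x1,::-1],(400,300),interpolation=2) for p,(x0,y0,x1,y1) in((a,(250,235,354,313)),(a,(146,92,266,182)),(b,(130,143,250,233)),(b,(368,138,528,258)))]
cv2.imwrite("pics/c.png",np.vstack([np.hstack(cr[:2]),np.hstack(cr[2:])]))
E
python3 m.py
```

```text
scene lid circ [0.5167 0.1937] r 0.0921 [0.184 0.184]
grip ((520.5750122070312, 198.1304931640625), (21.799558639526367, 63.08985900878906), 22.768436431884766) 265
green 0Traceback (most recent call last):
  File "m.py", line 23, in <module>
    c=np.argwhere(g)[:,::-1].astype(np.int32); print("green",len(c)); H=cv2.convexHull(c.reshape(-1,1,2)); print(cv2.approxPolyDP(H,2,True)[:,0].tolist())
                                                                                                                 ~~~~~~~~~~~~~~~~^^^^^^^^^^
cv2.error: OpenCV(4.12.0) /io/opencv/modules/imgproc/src/approx.cpp:690: error: (-215:Assertion failed) npoints >= 0 && (depth == CV_32S || depth == CV_32F) in function 'approxPolyDP'
```

```bash
sed -i 's/    g=(hsv.*/    F=f.astype(int); g=(F[...,1]-F[...,0]>12)\&(F[...,1]-F[...,2]>=-6)/; s/print(cv2.approx/len(c) and print(cv2.approx/' m.py; sed -i 's/H=cv2.convexHull(c.reshape(-1,1,2));/H=cv2.convexHull(c.reshape(-1,1,2)) if len(c) else None;/' m.py
python3 m.py
```

```text
scene lid circ [0.5167 0.1937] r 0.0921 [0.184 0.184]
grip ((520.43896484375, 198.07386779785156), (21.818445205688477, 62.9970703125), 23.459692001342773) 265
green 118
[[217, 141], [198, 140], [192, 114], [213, 115]]
jar [0.716 0.035]
cup [0.33  0.341]
screwdriver [0.378 0.094]
top lid circ [0.5159 0.1937] r 0.093 [0.185 0.186]
grip ((513.1242065429688, 191.68589782714844), (20.196449279785156, 63.20591354370117), 23.207700729370117) 282
green 113
[[442, 181], [428, 203], [411, 209], [424, 189]]
jar [0.708 0.03 ]
cup [0.329 0.346]
screwdriver [0.374 0.092]
```

View pics/c.png

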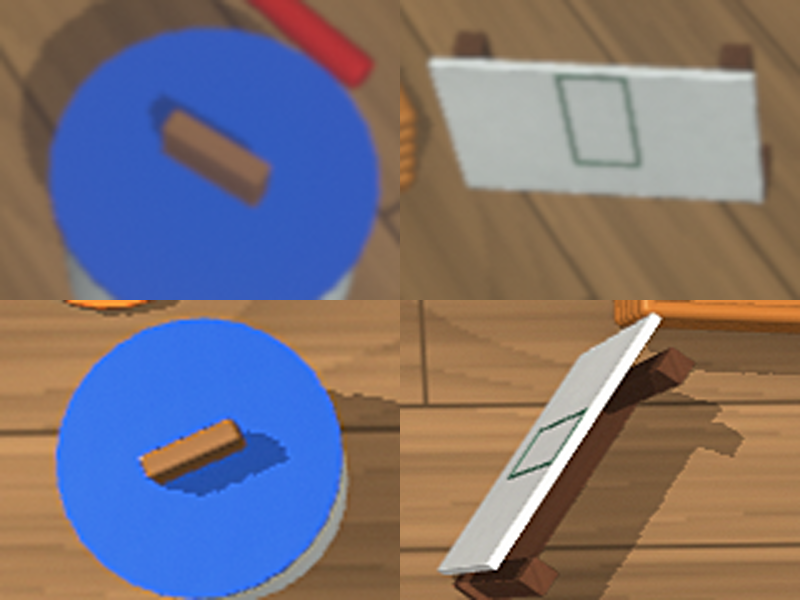

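Blue lid confirmed: the blue disc carries a wooden bar and sits on the white tub. The board's green outline shows clearly in both views. I'll fit the board pose next.

```bash
cat > fb.py <<'E'
from h import *
from scipy.optimize import least_squares
a=capture("scene");b=capture("top")
# order: top+y, top-y, bot-y, bot+y
ga=np.array([[192.3,114],[213.6,115],[217.5,141.3],[198,140.3]]); gb=np.array([[428,203],[442,181.3],[424.5,189.3],[411.3,208.9]])
# +y ordering for top: determined by fit of either
def pts(q,hy=.0285,z0=.1635,z1=.0635):
    c,s=np.cos(q[2]),np.sin(q[2]); L=[(hy,z0),(-hy,z0),(-hy,z1),(hy,z1)]
    return np.array([[q[0]-s*y,q[1]+c*y,z] for y,z in L])
for g2 in (gb, gb[[1,0,3,2]]):
  for sc in (0,1,2):
    f=lambda q:np.r_[(proj(a,pts(q))-ga).ravel()*(sc!=2),(proj(b,pts(q))-g2).ravel()*(sc!=1)]
    best=min((least_squares(f,[.5,-.35,y]) for y in (-2.4,-1.5,-.7)),key=lambda s:s.cost)
    print(sc,best.x.round(4),best.cost.round(2))
    if sc==0: print(f(best.x).round(1))
E
python3 fb.py
```

```text
0 [ 0.4955 -0.329   0.3331] 805.03
[ 17.9   5.8 -18.8  -4.7 -17.   -5.   17.    5.3  -4.8  -6.2   6.1   6.5
   4.5   6.1  -4.6  -5.4]
1 [ 0.4943 -0.3297 -2.2067] 0.18
2 [ 0.4961 -0.3284 -5.3404] 0.3
0 [ 0.4955 -0.3286 -2.2011] 1.1
[-0.4  0.6 -0.4  0.6  0.2  0.2 -0.2  0.2  0.7  0.1  0.2  0.3 -0.1  0.4
 -0.3  0.4]
1 [ 0.4943 -0.3297 -2.2067] 0.18
2 [ 0.4961 -0.3284 -2.1988] 0.3
```

Mark at (0.4955, -0.3288), board x yaw -2.20. Lid centre (0.5165, 0.194), grip bar along 113°. I'll move above the bar's end.

>>> apply_moves --commands '[{"tx": 19, "ty": 36.4, "tz": 3, "twist": 0.086}, {"tx": 19, "ty": 36.4, "twist": 0.086}, {"tx": 19, "ty": 36.4, "twist": 0.086}, {"tx": 19, "ty": 36.4, "twist": 0.086}, {"tx": 19, "ty": 36.4, "twist": 0.086}]'

```text
$.commands[0]: bad value
```

>>> apply_moves --commands '[{"tx": 19, "ty": 36.4, "twist": 0.086}, {"tx": 19, "ty": 36.4, "twist": 0.086}, {"tx": 19, "ty": 36.4, "twist": 0.086}, {"tx": 19, "ty": 36.4, "twist": 0.086}, {"tx": 19, "ty": 36.4, "twist": 0.086}]'

```text
$.commands[0]: bad value
```

>>> apply_moves --commands '[{"tx": 19, "ty": 36.4, "twist": 0.086}, {"tx": 19, "ty": 36.4, "twist": 0.086}, {"tx": 19, "ty": 36.4, "twist": 0.086}, {"tx": 19, "ty": 36.4, "twist": 0.086}, {"tx": 19, "ty": 36.4, "twist": 0.086}]'

```text
$.commands[0]: bad value
```

>>> apply_moves --commands '[{"tx": 19, "ty": 36.4, "twist": 0.086}, {"tx": 19, "ty": 36.4, "twist": 0.086}, {"tx": 19, "ty": 36.4, "twist": 0.086}, {"tx": 19, "ty": 36.4, "twist": 0.086, "jaw": 50}, {"tx": 19, "ty": 36.4, "twist": 0.086, "jaw": 50}]'

```text
$.commands[0]: bad value
```

>>> apply_moves --commands '[{"tx": 19, "ty": 36.4, "tz": 3, "twist": 0.086, "jaw": 90}, {"tx": 19, "ty": 36.4, "tz": 0, "twist": 0.086, "jaw": 90}, {"tx": 19, "ty": 36.4, "tz": 0, "twist": 0.086, "jaw": 90}, {"tx": 19, "ty": 36.4, "tz": 0, "twist": 0.086, "jaw": 90}, {"tx": 19, "ty": 36.4, "tz": 0, "twist": 0.086, "jaw": 90}]'

```text
time: 1.9
eef_pos: [0.2415, -0.3727, 0.2176]
eef_rot: [2.956, 1.062, 0.0]
ft_force: [-0.6, -0.2, 0.3]
gripper_width: 0.979
grip_force: 0.0
```

>>> apply_moves --commands '[{"tx": 19, "ty": 36.4, "tz": 0, "twist": 0.086, "jaw": 90}, {"tx": 19, "ty": 36.4, "tz": 0, "twist": 0.086, "jaw": 90}, {"tx": 19, "ty": 36.4, "tz": 0, "twist": 0.086, "jaw": 90}, {"tx": 19, "ty": 36.4, "tz": 0, "twist": 0.086, "jaw": 90}, {"tx": 19, "ty": 36.4, "tz": 0, "twist": 0.086, "jaw": 90}]'

```text
time: 2.4
eef_pos: [0.3365, -0.1907, 0.2179]
eef_rot: [2.661, 1.668, 0.0]
ft_force: [1.3, -0.3, 0.8]
gripper_width: 0.982
grip_force: 0.0
```

>>> apply_moves --commands '[{"tx": 19, "ty": 36.4, "tz": 0, "twist": 0.086, "jaw": 90}, {"tx": 19, "ty": 36.4, "tz": 0, "twist": 0.086, "jaw": 90}, {"tx": 19, "ty": 36.4, "tz": 0, "twist": 0.086, "jaw": 90}, {"tx": 19, "ty": 36.4, "tz": 0, "twist": 0.086, "jaw": 90}, {"tx": 19, "ty": 36.4, "tz": 0, "twist": 0.086, "jaw": 90}]'

```text
time: 2.9
eef_pos: [0.4317, -0.0084, 0.2179]
eef_rot: [2.243, 2.198, 0.001]
ft_force: [0.4, -0.9, 0.1]
gripper_width: 0.982
grip_force: 0.0
```

>>> apply_moves --commands '[{"tx": 19, "ty": 36.4, "tz": 0, "twist": 0.086, "jaw": 70}, {"tx": 19, "ty": 36.4, "tz": 0, "twist": 0.086, "jaw": 50}, {"tx": 19, "ty": 36.4, "tz": 0, "twist": 0.086, "jaw": 45}, {"tx": 19, "ty": 36.4, "tz": 0, "twist": 0.086, "jaw": 45}, {"tx": 19, "ty": 36.4, "tz": 0, "twist": 0.086, "jaw": 45}]'

```text
time: 3.4
eef_pos: [0.5266, 0.1736, 0.2176]
eef_rot: [1.723, 2.627, 0.0]
ft_force: [0.3, 0.1, -0.3]
gripper_width: 0.565
grip_force: 0.0
```

Run:
```python
from h import *
s=readout.sense();print(s["eef_pos"],s["eef_rot"],s["joint_pos"].round(2))
w=capture("wrist");save("w1.png",w)
print(proj(w,[[.5165,.194,.144],s["eef_pos"]]), nets.boxes_of(w,"lid"))
```

```text
[0.52661631 0.17361993 0.21761871] [1.72268022e+00 2.62676528e+00 9.51253065e-05] [ 0.1   0.1   1.65 -0.    1.39 -0.31]
[[274.78530065 186.10113892]
 [275.808492   246.4026413 ]] [{'at': [276.0, 166.2], 'conf': 0.82}]
```

View pics/w1.png

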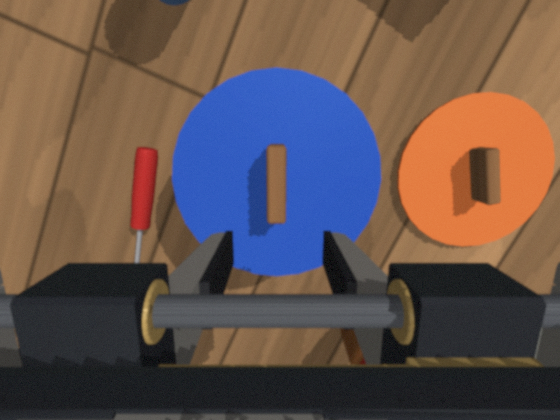

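The wrist view shows the bar at (276,184), aligned between the fingers (centre ≈277). I'll descend, grip lightly, then lift.

>>> apply_moves --commands '[{"tx": 0, "ty": 0, "tz": -40, "twist": 0, "jaw": 40}, {"tx": 0, "ty": 0, "tz": -35, "twist": 0, "jaw": 40}, {"tx": 0, "ty": -1, "tz": -18, "twist": 0, "jaw": 40}, {"tx": 0, "ty": 0, "tz": -6, "twist": 0, "jaw": 40}, {"tx": 0, "ty": 0, "tz": 0, "twist": 0, "jaw": 10}]' --grip_force 4

```text
time: 4.0
eef_pos: [0.5256, 0.1704, 0.1182]
eef_rot: [-1.728, -2.622, 0.001]
ft_force: [-0.3, -1.0, 0.4]
gripper_width: 0.371
grip_force: 0.0
```

>>> apply_moves --commands '[{"tx": 0, "ty": 0, "tz": 0, "twist": 0, "jaw": 5}, {"tx": 0, "ty": 0, "tz": 0, "twist": 0, "jaw": 5}, {"tx": 0, "ty": 0, "tz": 0, "twist": 0, "jaw": 5}, {"tx": 0, "ty": 0, "tz": 0, "twist": 0, "jaw": 5}]'

```text
time: 4.4
eef_pos: [0.5271, 0.1708, 0.1202]
eef_rot: [1.727, 2.622, 0.002]
ft_force: [-0.1, -0.5, 5.8]
gripper_width: 0.177
grip_force: 4.0
```

>>> apply_moves --commands '[{"tx": -0.5, "ty": 1, "tz": 6, "twist": 0, "jaw": 5}, {"tx": -0.5, "ty": 1.2, "tz": 6, "twist": 0, "jaw": 5}, {"tx": -0.5, "ty": 1.2, "tz": 6, "twist": 0, "jaw": 5}, {"tx": -0.5, "ty": 1.2, "tz": 6, "twist": 0, "jaw": 5}, {"tx": 0, "ty": 0, "tz": 0, "twist": 0, "jaw": 5}]'

```text
time: 4.9
eef_pos: [0.5246, 0.1758, 0.1437]
eef_rot: [1.727, 2.623, 0.002]
ft_force: [0.2, 0.5, -1.7]
gripper_width: 0.174
grip_force: 4.0
```

Run:
```python
from h import *
s=readout.sense();print(s["eef_pos"])
p=capture("scene");w=capture("wrist")
f=np.hstack([cv2.resize(p["frame"][235:335,240:370],(390,300)),cv2.resize(w["frame"],(400,300))])
cv2.imwrite("pics/t.png",f[:,:,::-1])
```

```text
[0.52458635 0.17577681 0.14373392]
```

View pics/t.png

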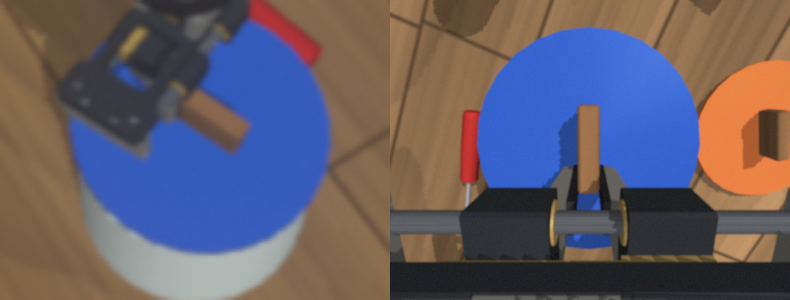

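```bash
cat > lf.py <<'E'
from h import *
from scipy.optimize import least_squares
import sys
def contour(p):
    hsv=cv2.cvtColor(p["frame"],cv2.COLOR_RGB2HSV).astype(int)
    m=((hsv[...,0]>105)&(hsv[...,0]<130)&(hsv[...,1]>150)&(hsv[...,2]>60)).astype(np.uint8)
    m=cv2.morphologyEx(m,cv2.MORPH_OPEN,np.ones((3,3)))
    n,l,s,c=cv2.connectedComponentsWithStats(m); return cv2.convexHull(max(cv2.findContours((m*0+(l==1+np.argmax(s[1:,4]))).astype(np.uint8),0,1)[0],key=cv2.contourArea))
def fit(ps,x0):
    H=[contour(p) for p in ps]; t=np.linspace(0,2*np.pi,120)
    def f(q):
        R=cv2.Rodrigues(np.array([q[3],q[4],0.]))[0]
        X=np.c_[.0935*np.cos(t),.0935*np.sin(t),0*t]@R.T+q[:3]
        out=[]
        for p,h in zip(ps,H):
            e=proj(p,X).astype(np.float32)
            d=np.array([cv2.pointPolygonTest(h,(float(u),float(v)),True) for u,v in e]); out.append(d)
        return np.concatenate(out)
    s=least_squares(f,list(x0)+[0,0],loss="soft_l1",diff_step=1e-3,x_scale=[.01,.01,.01,.1,.1]); return s.x,s.cost
if __name__=="__main__":
    for ks in (("wrist","scene"),("wrist",)):
        x,c=fit([capture(k) for k in ks],(.516,.194,.12)); print(ks,x.round(4),"tilt",np.hypot(*x[3:]).round(3),round(c,1))
E
python3 lf.py
```

```text
('wrist', 'scene') [0.5154 0.1972 0.1118 0.4808 0.1972] tilt 0.52 1230.8
('wrist',) [0.5157 0.1964 0.1149 0.5265 0.2147] tilt 0.569 930.0
```

```bash
cat > lf2.py <<'E'
from lf import *
def pts(p):
    hsv=cv2.cvtColor(p["frame"],cv2.COLOR_RGB2HSV).astype(int); h=contour(p)[:,0].astype(float); c=h.mean(0)
    m=((hsv[...,0]>105)&(hsv[...,0]<130)&(hsv[...,1]>150)&(hsv[...,2]>60)).astype(np.uint8)
    C=max(cv2.findContours(m,0,1)[0],key=cv2.contourArea)[:,0].astype(float); o=[]
    for q in C:
        if abs(cv2.pointPolygonTest(contour_h,(q[0],q[1]),True))>1.5 if (contour_h:=h.astype(np.float32)) is None else abs(cv2.pointPolygonTest(h.astype(np.float32),(q[0],q[1]),True))>1.5: continue
        d=(q-c)/np.linalg.norm(q-c); u,v=np.round(q+4*d).astype(int)
        if 0<=v<420 and 0<=u<560 and (hsv[v,u,1]>60 or hsv[v,u,2]>150): o.append(q+.4*d)
    return np.array(o)
def fit2(ps,x0):
    P=[pts(p) for p in ps]; print([len(a) for a in P]); t=np.linspace(0,2*np.pi,240)
    def f(q):
        X=np.c_[.094*np.cos(t),.094*np.sin(t),0*t]@cv2.Rodrigues(np.array([q[3],q[4],0.]))[0].T+q[:3]
        return np.concatenate([[cv2.pointPolygonTest(e,(a[0],a[1]),True) for a in A] for A,e in((A,proj(p,X).astype(np.float32)) for A,p in zip(P,ps))])
    s=min((least_squares(f,list(x0)+k,loss="soft_l1",diff_step=3e-3,x_scale=[.01,.01,.01,.1,.1]) for k in ([.01,.01],[.2,.08],[-.2,-.08])),key=lambda s:s.cost); return s.x,s.cost
if __name__=="__main__":
    x,c=fit2([capture(k) for k in ("wrist","scene","top")],(.516,.194,.12)); print(x.round(4),"tilt",np.hypot(*x[3:]).round(3),round(c,1))
E
python3 lf2.py
```

```text
[580, 143, 167]
[ 0.5144  0.193   0.1279  0.0009 -0.0664] tilt 0.066 52045.5
```

```bash
sed -i 's/("wrist","scene","top")/("scene","top")/' lf2.py; python3 lf2.py
```

```text
[145, 167]
[-0.6511 -2.0905 -3.3408  2.3567 -1.143 ] tilt 2.619 19014.7
```

```bash
cat > lf3.py <<'E'
from h import *
from scipy.optimize import least_squares
def pts(p,ctr,rad):
    hsv=cv2.cvtColor(p["frame"],cv2.COLOR_RGB2HSV).astype(int)
    m=((hsv[...,0]>105)&(hsv[...,0]<130)&(hsv[...,1]>150)&(hsv[...,2]>60)).astype(np.uint8)
    k=np.zeros_like(m); cv2.circle(k,tuple(int(v) for v in proj(p,ctr)[0]),rad,1,-1); m*=k
    C=max(cv2.findContours(m,0,1)[0],key=cv2.contourArea); h=cv2.convexHull(C); c=h[:,0].mean(0); o=[]
    for q in C[:,0].astype(float):
        if cv2.pointPolygonTest(h,(q[0],q[1]),True)>1.5: continue
        d=(q-c)/np.linalg.norm(q-c); u,v=np.round(q+4*d).astype(int)
        if 0<=v<420 and 0<=u<560 and (hsv[v,u,1]>60 or hsv[v,u,2]>150): o.append(q+.4*d)
    return np.array(o)
def fit(names,x0,rad=(70,60)):
    ps=[capture(n) for n in names]; P=[pts(p,x0,r_) for p,r_ in zip(ps,rad)]; t=np.linspace(0,2*np.pi,240)
    def f(q):
        X=np.c_[.094*np.cos(t),.094*np.sin(t),0*t]@cv2.Rodrigues(np.array([q[3],q[4],0.]))[0].T+q[:3]
        return np.concatenate([[cv2.pointPolygonTest(e,(a[0],a[1]),True) for a in A] for A,e in((A,proj(p,X).astype(np.float32)) for A,p in zip(P,ps))])
    s=min((least_squares(f,list(x0)+k,loss="soft_l1",diff_step=3e-3,x_scale=[.01,.01,.01,.1,.1]) for k in ([.01,.01],[.2,.08],[-.2,-.08])),key=lambda s:s.cost)
    print(names,[len(a) for a in P],s.x.round(4),"tilt",np.hypot(*s.x[3:]).round(3),"cost",round(s.cost,1)); return s.x
if __name__=="__main__":
    fit(("scene","top"),(.516,.194,.12)); fit(("scene","wrist"),(.516,.194,.12),(70,400))
E
python3 lf3.py
```

```text
('scene', 'top') [146, 83] [ 0.5138  0.1954  0.1299 -0.1753 -0.1271] tilt 0.216 cost 222.8
('scene', 'wrist') [146, 579] [ 0.5153  0.1952  0.1281 -0.0621 -0.0569] tilt 0.084 cost 363.1
```

The lid is tipped about 0.1–0.2 rad in the right direction. I'll raise it a bit more for certainty and re-measure.

>>> apply_moves --commands '[{"tx": -0.8, "ty": 1.5, "tz": 5, "twist": 0, "jaw": 5}, {"tx": -0.8, "ty": 1.5, "tz": 5, "twist": 0, "jaw": 5}, {"tx": 0, "ty": 0, "tz": 0, "twist": 0, "jaw": 5}]'

```text
time: 5.9
eef_pos: [0.5231, 0.1788, 0.1539]
eef_rot: [1.727, 2.623, 0.002]
ft_force: [0.5, 0.5, -2.1]
gripper_width: 0.174
grip_force: 4.0
```

```bash
python3 lf3.py; python3 -c "
from h import *
s=readout.sense();print(s['eef_pos'],s['ft_force'],s['gripper_width'])"
```

```text
('scene', 'top') [152, 74] [ 0.5121  0.1972  0.1367 -0.1881 -0.1238] tilt 0.225 cost 228.9
('scene', 'wrist') [153, 570] [ 0.5135  0.1975  0.1375 -0.0892 -0.0816] tilt 0.121 cost 310.4
[0.52235147 0.17844122 0.15254894] [-0.47771293  0.10808391 -2.22045441] 0.17411943986885467
```

Run:
```python
from h import *
p=capture("scene");w=capture("wrist")
f=np.hstack([cv2.resize(p["frame"][235:335,240:340],(400,400),interpolation=2),cv2.resize(w["frame"][60:380,80:480],(400,400))])
cv2.imwrite("pics/t2.png",f[:,:,::-1])
```

```text
(no output)
```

View pics/t2.png

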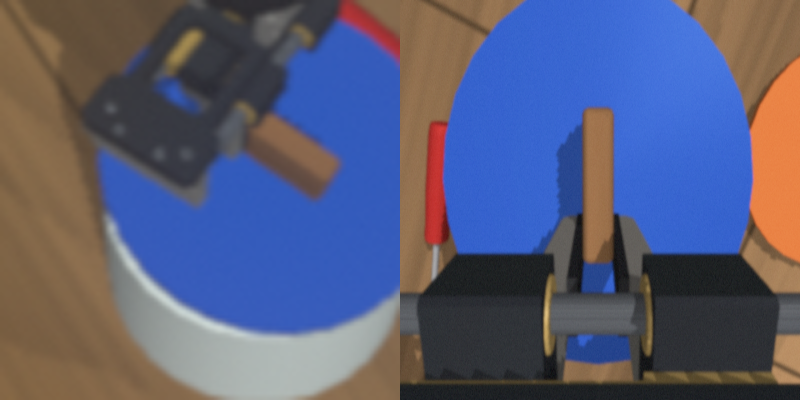

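The tub rim shows all along the lid's near edge, with the bar end gripped. In the wrist view the lid spans columns 123–432 and rows 56–348. I'll fit the tilt from those extents.

```bash
cat > ex.py <<'E'
from h import *
from scipy.optimize import least_squares
w=capture("wrist"); t=np.linspace(0,2*np.pi,400)
F=w["frame"].astype(int); m=(F[...,2]>F[...,0]*1.6)&(F[...,2]-F[...,1]>50)&(F[...,2]>90)
n,l,s,c=cv2.connectedComponentsWithStats(m.astype(np.uint8)); ys,xs=np.nonzero(m)
k=1+np.argmax(s[1:,4]); print("main comp",s[k]); 
big=[s[i].tolist() for i in range(1,n) if s[i,4]>30]; print(big)
bot=max(b[1]+b[3] for b in big); 
obs=np.array([s[k,0]-.5,s[k,0]+s[k,2]-.5,s[k,1]-.5,bot-.5]); print(obs)
ax=np.array([-.92,-.39,0])
def f(q):
    X=np.c_[.094*np.cos(t),.094*np.sin(t),0*t]@cv2.Rodrigues(ax*q[3])[0].T+q[:3]; e=proj(w,X)
    return np.array([e[:,0].min(),e[:,0].max(),e[:,1].min(),e[:,1].max()])-obs
for z in np.arange(.115,.146,.005):
    s=least_squares(lambda q:f([q[0],q[1],z,q[2]]),[.514,.195,.1]);print(z.round(3),s.x.round(3),s.cost.round(2))
E
python3 ex.py
```

```text
main comp [  124    42   308   222 51748]
[[124, 42, 308, 222, 51748], [262, 270, 33, 25, 731], [246, 328, 64, 23, 1250]]
[123.5 431.5  41.5 350.5]
0.115 [0.513 0.203 0.296] 513.52
0.12 [0.512 0.204 0.301] 318.19
0.125 [0.512 0.205 0.306] 163.15
0.13 [0.512 0.206 0.309] 55.64
0.135 [0.512 0.205 0.29 ] 3.93
0.14 [0.515 0.197 0.081] 3.59
0.145 [ 0.517  0.193 -0.021] 37.47
```

>>> apply_moves --commands '[{"tx": 0, "ty": 0, "tz": 0, "twist": 0, "jaw": 5}, {"tx": 0, "ty": 0, "tz": 3, "twist": 0, "jaw": 5}, {"tx": 0, "ty": 0, "tz": -3, "twist": 0, "jaw": 5}, {"tx": 0, "ty": 0, "tz": 3, "twist": 0, "jaw": 5}, {"tx": 0, "ty": 0, "tz": 0, "twist": 0, "jaw": 5}]' --grip_force 3

```text
time: 6.75
eef_pos: [0.5226, 0.1785, 0.1559]
eef_rot: [1.728, 2.623, 0.001]
ft_force: [-0.0, 0.2, -1.5]
gripper_width: 0.173
grip_force: 3.0
```

```bash
python3 ex.py; python3 lf3.py
```

```text
main comp [  127    64   301   200 44472]
[[127, 64, 301, 200, 44472], [262, 267, 33, 28, 799], [244, 328, 68, 37, 2159]]
[126.5 427.5  63.5 364.5]
0.115 [0.517 0.193 0.364] 518.79
0.12 [0.517 0.194 0.369] 328.38
0.125 [0.516 0.195 0.373] 175.1
0.13 [0.516 0.197 0.374] 65.61
0.135 [0.515 0.197 0.363] 7.6
0.14 [0.519 0.189 0.158] 0.52
0.145 [0.52  0.185 0.041] 19.32
('scene', 'top') [152, 72] [ 0.512   0.1906  0.1298 -0.3381 -0.151 ] tilt 0.37 cost 261.2
('scene', 'wrist') [152, 523] [ 0.5151  0.1923  0.1369 -0.2216 -0.153 ] tilt 0.269 cost 309.9
```

The tilt clearly grew to about 0.3 rad. I'll set the lid back, regrip at the bar's centre and lift it off.

>>> apply_moves --commands '[{"tx": 0.8, "ty": -1.8, "tz": -9, "twist": 0, "jaw": 5}, {"tx": 0.8, "ty": -1.8, "tz": -9, "twist": 0, "jaw": 5}, {"tx": 0.8, "ty": -1.8, "tz": -9, "twist": 0, "jaw": 5}, {"tx": 0.5, "ty": -1.6, "tz": -7, "twist": 0, "jaw": 5}, {"tx": 0, "ty": 0, "tz": 0, "twist": 0, "jaw": 40}]'

```text
time: 7.5
eef_pos: [0.5245, 0.1711, 0.1202]
eef_rot: [-1.727, -2.622, 0.002]
ft_force: [-0.1, -0.3, 0.3]
gripper_width: 0.24
grip_force: 0.0
```

>>> apply_moves --commands '[{"tx": 0, "ty": 0, "tz": 0, "twist": 0, "jaw": 40}, {"tx": 0, "ty": 0, "tz": 0, "twist": 0, "jaw": 40}, {"tx": -5, "ty": 12, "tz": 0, "twist": 0, "jaw": 40}, {"tx": -4, "ty": 10, "tz": 0, "twist": 0, "jaw": 40}]'

```text
time: 7.9
eef_pos: [0.5161, 0.1945, 0.122]
eef_rot: [1.728, 2.623, 0.001]
ft_force: [0.3, 0.3, -1.2]
gripper_width: 0.432
grip_force: 0.0
```

```bash
python3 - <<'E'
from h import *
w=capture("wrist");save("w2.png",w);s=readout.sense();print(s["eef_pos"])
E
python3 lf3.py
```

```text
[0.51526323 0.19595643 0.12181098]
('scene', 'top') [176, 117] [ 0.5142  0.1953  0.1085  0.0706 -0.002 ] tilt 0.071 cost 295.8
('scene', 'wrist') [176, 502] [ 0.5155  0.1943  0.1085  0.032  -0.0045] tilt 0.032 cost 109.8
```

View pics/w2.png

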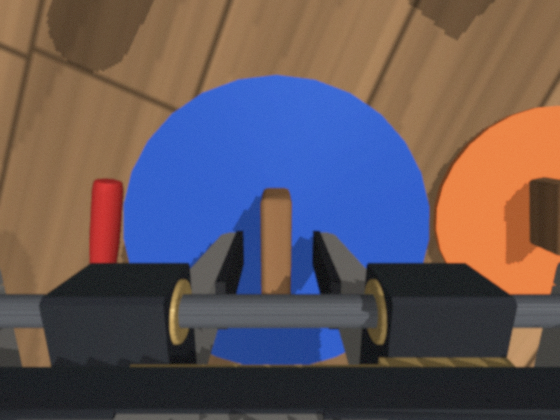

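Lid seated, with the bar at (276,235) centred between the open fingers. I'll grip firmly and lift.

>>> apply_moves --commands '[{"tx": 0, "ty": 0, "tz": 0, "twist": 0, "jaw": 5}, {"tx": 0, "ty": 0, "tz": 0, "twist": 0, "jaw": 5}, {"tx": 0, "ty": 0, "tz": 0, "twist": 0, "jaw": 5}, {"tx": 0, "ty": 0, "tz": 0, "twist": 0, "jaw": 5}, {"tx": 0, "ty": 0, "tz": 0, "twist": 0, "jaw": 5}]' --grip_force 25

```text
time: 8.65
eef_pos: [0.5164, 0.1932, 0.1216]
eef_rot: [1.728, 2.623, -0.0]
ft_force: [-0.1, -0.4, 0.8]
gripper_width: 0.173
grip_force: 25.0
```

>>> apply_moves --commands '[{"tx": 0, "ty": 0, "tz": 10, "twist": 0, "jaw": 5}, {"tx": 0, "ty": 0, "tz": 20, "twist": 0, "jaw": 5}, {"tx": 0, "ty": 0, "tz": 25, "twist": 0, "jaw": 5}, {"tx": 0, "ty": 0, "tz": 15, "twist": 0, "jaw": 5}, {"tx": 0, "ty": 0, "tz": 0, "twist": 0, "jaw": 5}]'

```text
time: 9.15
eef_pos: [0.518, 0.1938, 0.1945]
eef_rot: [1.726, 2.62, 0.006]
ft_force: [0.4, 0.2, -2.0]
gripper_width: 0.17
grip_force: 25.0
```

```bash
python3 -c "
from lf3 import *
s=readout.sense();print(s['eef_pos'],s['ft_force'],s['gripper_width'])
fit(('scene','wrist'),(.516,.194,.18),(70,400))"
```

```text
[0.51803478 0.19379889 0.19453901] [ 0.43457482  0.20514085 -2.02720717] 0.1701078698942541
('scene', 'wrist') [198, 513] [ 0.5169  0.1951  0.1792  0.0284 -0.0035] tilt 0.029 cost 112.4
```

Lifted flat. I'll carry it to the free spot (0.60, -0.12).

>>> apply_moves --commands '[{"tx": 9, "ty": -30, "tz": 0, "twist": 0, "jaw": 5}, {"tx": 9, "ty": -35, "tz": 0, "twist": 0, "jaw": 5}, {"tx": 9, "ty": -35, "tz": 0, "twist": 0, "jaw": 5}, {"tx": 9, "ty": -35, "tz": 0, "twist": 0, "jaw": 5}, {"tx": 9, "ty": -35, "tz": 0, "twist": 0, "jaw": 5}]'

```text
time: 9.75
eef_pos: [0.5604, 0.0223, 0.1896]
eef_rot: [-1.726, -2.621, 0.002]
ft_force: [0.2, 0.6, -2.4]
gripper_width: 0.172
grip_force: 25.0
```

>>> apply_moves --commands '[{"tx": 9, "ty": -35, "tz": 0, "twist": 0, "jaw": 5}, {"tx": 9, "ty": -35, "tz": 0, "twist": 0, "jaw": 5}, {"tx": 9, "ty": -35, "tz": -10, "twist": 0, "jaw": 5}, {"tx": 9, "ty": -30, "tz": -20, "twist": 0, "jaw": 5}, {"tx": 1, "ty": -9, "tz": -20, "twist": 0, "jaw": 5}]'

```text
time: 10.25
eef_pos: [0.5982, -0.1236, 0.1395]
eef_rot: [-1.731, -2.621, 0.002]
ft_force: [-0.8, 0.6, -2.2]
gripper_width: 0.168
grip_force: 25.0
```

>>> apply_moves --commands '[{"tx": 0, "ty": 0, "tz": -35, "twist": 0, "jaw": 5}, {"tx": 0, "ty": 0, "tz": -35, "twist": 0, "jaw": 5}, {"tx": 0, "ty": 0, "tz": -30, "twist": 0, "jaw": 5}, {"tx": 0, "ty": 0, "tz": -8, "twist": 0, "jaw": 5}, {"tx": 0, "ty": 0, "tz": 0, "twist": 0, "jaw": 5}]'

```text
time: 10.75
eef_pos: [0.5964, -0.1197, 0.0312]
eef_rot: [-1.725, -2.62, 0.001]
ft_force: [1.2, 0.7, -1.2]
gripper_width: 0.171
grip_force: 25.0
```

>>> apply_moves --commands '[{"tx": 0, "ty": 0, "tz": -4, "twist": 0, "jaw": 5}, {"tx": 0, "ty": 0, "tz": -3, "twist": 0, "jaw": 5}, {"tx": 0, "ty": 0, "tz": -2, "twist": 0, "jaw": 5}, {"tx": 0, "ty": 0, "tz": 0, "twist": 0, "jaw": 5}]' --grip_force 6

```text
time: 11.15
eef_pos: [0.5986, -0.1206, 0.0251]
eef_rot: [1.727, 2.623, 0.0]
ft_force: [0.1, -1.0, -2.3]
gripper_width: 0.175
grip_force: 6.0
```

>>> apply_moves --commands '[{"tx": 0, "ty": 0, "tz": -2, "twist": 0, "jaw": 5}, {"tx": 0, "ty": 0, "tz": -1, "twist": 0, "jaw": 5}, {"tx": 0, "ty": 0, "tz": 0, "twist": 0, "jaw": 5}]'

```text
time: 11.45
eef_pos: [0.5984, -0.1205, 0.0216]
eef_rot: [1.728, 2.624, 0.0]
ft_force: [0.2, 0.4, -1.9]
gripper_width: 0.173
grip_force: 6.0
```

>>> apply_moves --commands '[{"tx": 0, "ty": 0, "tz": -1, "twist": 0, "jaw": 5}, {"tx": 0, "ty": 0, "tz": -1, "twist": 0, "jaw": 5}, {"tx": 0, "ty": 0, "tz": 0, "twist": 0, "jaw": 5}]'

```text
time: 11.75
eef_pos: [0.5986, -0.1209, 0.021]
eef_rot: [1.728, 2.624, -0.001]
ft_force: [-4.1, -0.4, 6.9]
gripper_width: 0.173
grip_force: 6.0
```

>>> apply_moves --commands '[{"tx": 0, "ty": 0, "tz": 0, "twist": 0, "jaw": 45}, {"tx": 0, "ty": 0, "tz": 0, "twist": 0, "jaw": 45}, {"tx": 0, "ty": 0, "tz": 0, "twist": 0, "jaw": 45}, {"tx": 0, "ty": 0, "tz": 15, "twist": 0, "jaw": 45}, {"tx": 0, "ty": 0, "tz": 40, "twist": 0, "jaw": 90}]'

```text
time: 12.25
eef_pos: [0.5952, -0.1193, 0.0718]
eef_rot: [-1.723, -2.617, 0.002]
ft_force: [0.8, -0.7, 0.4]
gripper_width: 0.55
grip_force: 0.0
```

>>> apply_moves --commands '[{"tx": 0, "ty": 5, "tz": 50, "twist": 0, "jaw": 90}, {"tx": -5, "ty": 25, "tz": 45, "twist": 0, "jaw": 90}, {"tx": -8, "ty": 25, "tz": 40, "twist": 0, "jaw": 90}, {"tx": -10, "ty": 25, "tz": 20, "twist": 0, "jaw": 90}, {"tx": -10, "ty": 25, "tz": 0, "twist": 0, "jaw": 90}]'

```text
time: 12.75
eef_pos: [0.5675, -0.016, 0.2339]
eef_rot: [1.723, 2.616, 0.005]
ft_force: [0.8, 0.4, -0.8]
gripper_width: 0.971
grip_force: 0.0
```

Run:
```python
from lf3 import *
s=readout.sense();print(s['eef_pos'],s['gripper_width'],s['joint_pos'].round(2))
fit(('scene','top'),(.598,-.12,.011),(60,60))
a=capture("scene");b=capture("top")
for p in (a,b):
    print([[(np.round(x["at"]),round(x["conf"],2)) for x in nets.boxes_of(p,k)[:2]] for k in ("hook_block","hook_tip","block_back","jar")])
f=np.hstack([cv2.resize(a["frame"][255:345,255:355],(400,360),interpolation=2),cv2.resize(b["frame"][150:240,145:245],(400,360),interpolation=2)])
cv2.imwrite("pics/blk.png",f[:,:,::-1])
```

```text
[ 0.56752018 -0.01601248  0.23387111] 0.9711060835576211 [-0.24  0.12  1.6   0.    1.41 -0.65]
('scene', 'top') [158, 124] [ 0.5984 -0.1171  0.0121  0.0486  0.03  ] tilt 0.057 cost 594.7
[[(array([303., 292.]), 0.63)], [(array([305., 291.]), 0.56), (array([194., 279.]), 0.26)], [(array([300., 289.]), 0.76)], [(array([194., 278.]), 0.87)]]
[[(array([196., 198.]), 0.78)], [(array([197., 197.]), 0.92)], [(array([195., 198.]), 0.65)], [(array([261., 124.]), 0.63)]]
```

View pics/blk.png

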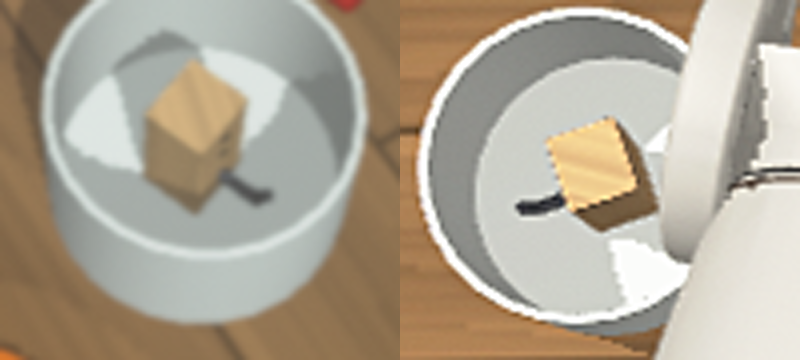

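The block stands in the tub with its top face at top-crop corners (547,140), (612,118), (638,185), (570,210). The hook points left (world +y, slightly -x) to (520,208). I'll work out its pose.

Run:
```python
from h import *
a=capture("scene");b=capture("top")
for p,o,cs in((b,(145,150),[(147,140),(212,118),(238,185),(170,210)]),(a,(255,255),[(195,60),(246,98),(197,153),(148,117)])):
    W=np.array([onz(p,o[0]+u/4-.4,o[1]+v/4-.4,.095)[:2] for u,v in cs])*1000
    print(W.round(1).tolist(),"ctr",W.mean(0).round(1)); e=np.roll(W,-1,0)-W
    print([(round(np.degrees(np.arctan2(y,x)),1),round(np.hypot(x,y),1)) for x,y in e])
print("tip", onz(b,145+120/4-.4,150+208/4-.4,.045)[:2], onz(a,255+268/4-.4,255+195/4-.4,.045)[:2])
```

```text
[[530.3, 215.2], [542.5, 179.1], [504.2, 164.1], [490.5, 201.7]] ctr [516.9 190. ]
[(np.float64(-71.3), np.float64(38.1)), (np.float64(-158.7), np.float64(41.1)), (np.float64(110.0), np.float64(40.0)), (np.float64(18.7), np.float64(42.0))]
[[501.8, 166.0], [490.9, 200.7], [532.3, 213.4], [543.3, 181.1]] ctr [517.1 190.3]
[(np.float64(107.4), np.float64(36.4)), (np.float64(17.1), np.float64(43.4)), (np.float64(-71.3), np.float64(34.1)), (np.float64(-159.9), np.float64(44.2))]
tip [0.49940081 0.24109281] [0.49866978 0.23907308]
```

>>> apply_moves --commands '[{"tx": -10, "ty": 41, "tz": 0, "twist": -0.077, "jaw": 91}, {"tx": -10, "ty": 41, "tz": 0, "twist": 0, "jaw": 91}, {"tx": -10, "ty": 41, "tz": 0, "twist": 0, "jaw": 91}, {"tx": -10, "ty": 41, "tz": 0, "twist": 0, "jaw": 91}, {"tx": -10, "ty": 41, "tz": 0, "twist": 0, "jaw": 91}]'

```text
time: 13.95
eef_pos: [0.515, 0.1901, 0.228]
eef_rot: [1.828, 2.555, 0.0]
ft_force: [0.1, -0.4, 0.7]
gripper_width: 0.992
grip_force: 0.0
```

>>> apply_moves --commands '[{"tx": 0, "ty": 0, "tz": -20, "twist": 0, "jaw": 91}, {"tx": 0, "ty": 0, "tz": 0, "twist": 0, "jaw": 91}, {"tx": 0, "ty": 0, "tz": 0, "twist": 0, "jaw": 91}]'

```text
time: 14.25
eef_pos: [0.5153, 0.1882, 0.2077]
eef_rot: [-1.828, -2.554, 0.002]
ft_force: [0.9, 0.6, -0.4]
gripper_width: 0.988
grip_force: 0.0
```

Run:
```python
from h import *
w=capture("wrist");save("w3.png",w)
S=[readout.sense()]
for i in range(3): capture("wrist"); S.append(readout.sense())
for s in S: print(s["eef_pos"].round(4))
print(s["eef_rot"], 2*np.arctan2(s["eef_rot"][1],s["eef_rot"][0])-np.pi/2)
c,sn=np.cos(-1.243),np.sin(-1.243)
print(proj(w,[[.517+c*x-sn*y,.190+sn*x+c*y,.095] for x,y in((20,22),(20,-22),(-20,-22),(-20,22)) for x,y in [(x/1000,y/1000)]]).round(0).tolist())
```

```text
[0.5159 0.188  0.2083]
[0.5162 0.1879 0.2086]
[0.5163 0.1879 0.2088]
[0.5163 0.1879 0.2087]
[1.82884710e+00 2.55309554e+00 1.45839959e-03] 0.32759879968092087
[[302.0, 222.0], [256.0, 222.0], [255.0, 181.0], [303.0, 181.0]]
```

View pics/w3.png

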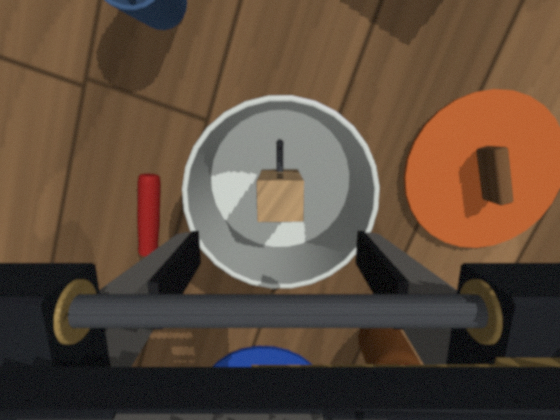

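Block top face at cols 257–303, rows 181–222, square to the image as predicted. I'll descend and grip.

>>> apply_moves --commands '[{"tx": 1, "ty": 2, "tz": -40, "twist": 0, "jaw": 91}, {"tx": 0, "ty": 0, "tz": -40, "twist": 0, "jaw": 91}, {"tx": 0, "ty": 0, "tz": -40, "twist": 0, "jaw": 91}, {"tx": 0, "ty": 0, "tz": -30, "twist": 0, "jaw": 91}, {"tx": 0, "ty": 0, "tz": -18, "twist": 0, "jaw": 91}]' --grip_force 35

```text
time: 14.95
eef_pos: [0.5152, 0.1898, 0.0374]
eef_rot: [-1.828, -2.552, 0.004]
ft_force: [-0.9, 0.1, -0.2]
gripper_width: 0.992
grip_force: 0.0
```

>>> apply_moves --commands '[{"tx": 0, "ty": 0, "tz": 0, "twist": 0, "jaw": 60}, {"tx": 0, "ty": 0, "tz": 0, "twist": 0, "jaw": 35}, {"tx": 0, "ty": 0, "tz": 0, "twist": 0, "jaw": 30}, {"tx": 0, "ty": 0, "tz": 0, "twist": 0, "jaw": 30}, {"tx": 0, "ty": 0, "tz": 0, "twist": 0, "jaw": 30}]'

```text
time: 15.45
eef_pos: [0.5174, 0.1907, 0.041]
eef_rot: [1.827, 2.554, 0.002]
ft_force: [0.1, -0.0, -1.2]
gripper_width: 0.58
grip_force: 0.0
```

Run:
```python
from h import *
s=readout.sense(); print(s["eef_pos"].round(4),s["gripper_width"]*92,s["grip_force"],s["ft_force"].round(2))
```

```text
[0.5174 0.1907 0.041 ] 53.36392720932848 0.0 [ 0.14 -0.02 -1.15]
```

>>> apply_moves --commands '[{"tx": 0, "ty": 0, "tz": 0, "twist": 0, "jaw": 30}, {"tx": 0, "ty": 0, "tz": 0, "twist": 0, "jaw": 30}, {"tx": 0, "ty": 0, "tz": 0, "twist": 0, "jaw": 30}, {"tx": 0, "ty": 0, "tz": 0, "twist": 0, "jaw": 30}]'

```text
time: 15.85
eef_pos: [0.5169, 0.1907, 0.0405]
eef_rot: [1.827, 2.555, 0.001]
ft_force: [-0.3, -0.0, 5.2]
gripper_width: 0.477
grip_force: 35.0
```

Run:
```python
from h import *
for i in range(3): capture("wrist"); s=readout.sense(); print(s["eef_pos"].round(4),s["gripper_width"]*92,s["grip_force"],s["ft_force"].round(2))
```

```text
[0.5169 0.1907 0.0404] 43.66495634651627 34.98969554901123 [-1.11  0.02  4.73]
[0.5169 0.1907 0.0405] 43.88202383760402 34.98975098133087 [-0.58  0.49  4.46]
[0.5169 0.1907 0.0404] 43.75851853605618 34.98977601528168 [-1.39 -0.28  5.7 ]
```

Gripped: 43.7 mm wide, 35 N. I'll lift and carry it to 40 mm in front of the mark, turning by -0.96 rad.

>>> apply_moves --commands '[{"tx": 0, "ty": 0, "tz": 15, "twist": 0, "jaw": 30}, {"tx": 0, "ty": 0, "tz": 30, "twist": 0, "jaw": 30}, {"tx": 0, "ty": 0, "tz": 35, "twist": 0, "jaw": 30}, {"tx": 0, "ty": 0, "tz": 35, "twist": 0, "jaw": 30}, {"tx": 0, "ty": 0, "tz": 15, "twist": 0, "jaw": 30}]'

```text
time: 16.5
eef_pos: [0.5182, 0.1909, 0.1739]
eef_rot: [1.825, 2.552, 0.006]
ft_force: [0.9, -0.7, -1.9]
gripper_width: 0.478
grip_force: 35.0
```

>>> apply_moves --commands '[{"tx": 1, "ty": -26, "tz": 0, "twist": -0.06, "jaw": 30}, {"tx": 1, "ty": -36, "tz": 0, "twist": -0.075, "jaw": 30}, {"tx": 1, "ty": -36, "tz": 0, "twist": -0.075, "jaw": 30}, {"tx": 1, "ty": -36, "tz": 0, "twist": -0.075, "jaw": 30}, {"tx": 1, "ty": -36, "tz": 0, "twist": -0.075, "jaw": 30}]'

```text
time: 17.0
eef_pos: [0.5206, 0.0194, 0.1689]
eef_rot: [-2.258, -2.183, 0.001]
ft_force: [0.5, 0.2, -1.7]
gripper_width: 0.479
grip_force: 35.0
```

>>> apply_moves --commands '[{"tx": 1, "ty": -36, "tz": 0, "twist": -0.075, "jaw": 30}, {"tx": 1, "ty": -36, "tz": 0, "twist": -0.075, "jaw": 30}, {"tx": 1, "ty": -36, "tz": 0, "twist": -0.075, "jaw": 30}, {"tx": 1, "ty": -36, "tz": 0, "twist": -0.075, "jaw": 30}, {"tx": 1, "ty": -36, "tz": 0, "twist": -0.075, "jaw": 30}]'

```text
time: 17.5
eef_pos: [0.5256, -0.1605, 0.1689]
eef_rot: [-2.625, -1.723, 0.001]
ft_force: [0.7, 0.4, -1.6]
gripper_width: 0.478
grip_force: 35.0
```

>>> apply_moves --commands '[{"tx": 1, "ty": -36, "tz": 0, "twist": -0.075, "jaw": 30}, {"tx": 1, "ty": -36, "tz": 0, "twist": -0.075, "jaw": 30}, {"tx": 1, "ty": -36, "tz": 0, "twist": -0.075, "jaw": 30}, {"tx": 1, "ty": -12, "tz": 0, "twist": 0, "jaw": 30}, {"tx": 0, "ty": 0, "tz": 0, "twist": 0, "jaw": 30}]'

```text
time: 18.0
eef_pos: [0.5299, -0.2803, 0.1689]
eef_rot: [-2.801, -1.42, 0.001]
ft_force: [-0.1, -0.5, -2.2]
gripper_width: 0.475
grip_force: 35.0
```

Run:
```python
from h import *
for i in range(3): capture("wrist"); s=readout.sense(); print(s["eef_pos"].round(4),s["gripper_width"]*92,s["ft_force"].round(2))
e=s["eef_rot"]; y=2*np.arctan2(e[1],e[0])-np.pi/2; print(y, "block yaw",y-np.pi/2)
```

```text
[ 0.53   -0.2789  0.169 ] 43.999046897480355 [-0.82  0.28 -0.71]
[ 0.5302 -0.2781  0.1691] 44.04367019174239 [-0.08 -0.18 -1.57]
[ 0.5303 -0.2777  0.1693] 44.274531118560056 [ 0.    0.54 -1.71]
-6.9125535853313735 block yaw -8.48334991212627
```

>>> apply_moves --commands '[{"tx": 1.8, "ty": -1.3, "tz": -30, "twist": 0, "jaw": 30}, {"tx": 0, "ty": 0, "tz": -25, "twist": 0, "jaw": 30}, {"tx": -6, "ty": -8, "tz": -8.5, "twist": 0, "jaw": 30}, {"tx": -6, "ty": -8.5, "tz": 0, "twist": 0, "jaw": 30}, {"tx": -6, "ty": -8, "tz": 0, "twist": 0, "jaw": 30}]'

```text
time: 18.65
eef_pos: [0.5143, -0.306, 0.1076]
eef_rot: [2.799, 1.423, 0.001]
ft_force: [-0.4, 0.1, -1.3]
gripper_width: 0.476
grip_force: 35.0
```

>>> apply_moves --commands '[{"tx": 0, "ty": 0, "tz": 0, "twist": 0, "jaw": 30}, {"tx": 0, "ty": 0, "tz": 0, "twist": 0, "jaw": 30}]'

```text
time: 18.85
eef_pos: [0.5148, -0.3062, 0.1078]
eef_rot: [2.8, 1.42, 0.002]
ft_force: [0.1, -0.2, -1.4]
gripper_width: 0.474
grip_force: 35.0
```

Run:
```python
from h import *
F=[]
for i in range(3): p=capture("top"); s=readout.sense(); F.append(s["ft_force"]); print(s["eef_pos"].round(4),s["ft_force"].round(2))
e=s["eef_rot"]; print("rot",e)
m=np.array([.4955,-.3288]); X=np.array([-.59,-.807]);Y=np.array([.807,-.59])
d=s["eef_pos"][:2]-m; print("along x",d@X,"y",d@Y)
a=capture("scene")
f=np.hstack([cv2.resize(a["frame"][95:170,160:260],(400,300),interpolation=2),cv2.resize(p["frame"][150:240,380:500],(400,300),interpolation=2)])
cv2.imwrite("pics/fin.png",f[:,:,::-1])
# predicted block top corners & outline corners
t=s["eef_pos"][:2]; C=[[*(t+X*x+Y*y),.16] for x,y in((.0207,.022),(.0207,-.022),(-.0193,-.022),(-.0193,.022))]
print("scene crop",((proj(a,C)-[160,95]+.4)*4).round(0).tolist()); print("top crop",((proj(p,C)-[380,150]+.4)*[3.333,3.333]).round(0).tolist())
```

```text
[ 0.5148 -0.3058  0.1076] [ 0.64  0.36 -0.99]
[ 0.5147 -0.3055  0.1073] [-0.48 -0.74 -1.99]
[ 0.5147 -0.3053  0.107 ] [-1.11 -0.03 -0.43]
rot [2.80012978e+00 1.42237908e+00 8.26341172e-04]
along x -0.030320493198060686 y 0.0015958147134653218
scene crop [[135.0, 94.0], [200.0, 97.0], [191.0, 141.0], [124.0, 138.0]]
top crop [[191.0, 105.0], [154.0, 160.0], [101.0, 124.0], [138.0, 68.0]]
```

View pics/fin.png

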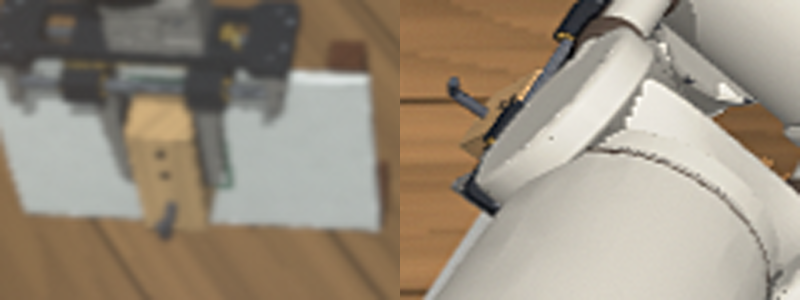

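The block's top front edge sits at scene-crop (125,138)–(193,140), which matches the prediction, with the hook outward. I'll trim by about 1.5 mm, then approach gently.

>>> apply_moves --commands '[{"tx": -1.3, "ty": 0.9, "tz": -1.5, "twist": 0, "jaw": 30}, {"tx": -1.8, "ty": -2.4, "tz": 0, "twist": 0, "jaw": 30}, {"tx": -1.8, "ty": -2.4, "tz": 0, "twist": 0, "jaw": 30}, {"tx": -1.2, "ty": -1.6, "tz": 0, "twist": 0, "jaw": 30}, {"tx": 0, "ty": 0, "tz": 0, "twist": 0, "jaw": 30}]'

```text
time: 19.55
eef_pos: [0.508, -0.3111, 0.1049]
eef_rot: [2.801, 1.422, -0.0]
ft_force: [0.7, 0.4, -0.6]
gripper_width: 0.478
grip_force: 35.0
```

>>> apply_moves --commands '[{"tx": -0.6, "ty": -0.8, "tz": 0, "twist": 0, "jaw": 30}, {"tx": -0.6, "ty": -0.8, "tz": 0, "twist": 0, "jaw": 30}, {"tx": 0, "ty": 0, "tz": 0, "twist": 0, "jaw": 30}]'

```text
time: 19.85
eef_pos: [0.5072, -0.3121, 0.1049]
eef_rot: [-2.801, -1.422, -0.001]
ft_force: [1.4, 1.7, -1.6]
gripper_width: 0.475
grip_force: 35.0
```

```bash
cat > st.py <<'E'
from h import *
S=[]
for i in range(6): capture("top"); S.append(readout.sense())
m=np.array([.4955,-.3288]); X=np.array([-.59,-.807]);Y=np.array([.807,-.59])
P=np.mean([s["eef_pos"] for s in S],0); F=np.mean([s["ft_force"] for s in S],0); d=P[:2]-m
print(P.round(4),"x",(d@X).round(4),"y",(d@Y).round(4),"press",-(F[:2]@X).round(2),[round(-(s["ft_force"][:2]@X),1) for s in S],"Fz",F[2].round(2),"rot",S[-1]["eef_rot"].round(3),"t",S[-1]["time"],S[-1]["grip_force"])
E
python3 st.py
```

```text
[ 0.5072 -0.3121  0.1049] x -0.0203 y -0.0004 press 1.84 [np.float64(2.0), np.float64(1.5), np.float64(1.4), np.float64(1.7), np.float64(1.9), np.float64(2.5)] Fz -1.58 rot [2.801 1.423 0.   ] t 20.15 34.98787522315979
```

>>> apply_moves --commands '[{"tx": -0.6, "ty": -0.8, "tz": 0, "twist": 0, "jaw": 30}, {"tx": -0.6, "ty": -0.8, "tz": 0, "twist": 0, "jaw": 30}, {"tx": -0.6, "ty": -0.8, "tz": 0, "twist": 0, "jaw": 30}, {"tx": 0, "ty": 0, "tz": 0, "twist": 0, "jaw": 30}, {"tx": 0, "ty": 0, "tz": 0, "twist": 0, "jaw": 30}]'

```text
time: 20.65
eef_pos: [0.5059, -0.3139, 0.1049]
eef_rot: [-2.801, -1.422, -0.003]
ft_force: [4.9, 5.6, -0.9]
gripper_width: 0.478
grip_force: 35.0
```

```bash
python3 st.py
```

```text
[ 0.5059 -0.3139  0.1049] x -0.0181 y -0.0004 press 6.25 [np.float64(7.2), np.float64(5.8), np.float64(6.3), np.float64(5.9), np.float64(5.8), np.float64(6.5)] Fz -1.23 rot [-2.801 -1.422 -0.003] t 20.95 34.98741567134857
```

>>> apply_moves --commands '[{"tx": -0.7, "ty": -1, "tz": 0, "twist": 0, "jaw": 30}, {"tx": -0.7, "ty": -1, "tz": 0, "twist": 0, "jaw": 30}, {"tx": 0, "ty": 0, "tz": 0, "twist": 0, "jaw": 30}, {"tx": 0, "ty": 0, "tz": 0, "twist": 0, "jaw": 30}, {"tx": 0, "ty": 0, "tz": 0, "twist": 0, "jaw": 30}]'

```text
time: 21.45
eef_pos: [0.505, -0.3152, 0.1049]
eef_rot: [-2.8, -1.422, -0.005]
ft_force: [6.3, 7.2, -1.5]
gripper_width: 0.475
grip_force: 35.0
```

```bash
python3 st.py
python3 - <<'E'
from lf3 import *
fit(('scene','top'),(.598,-.12,.011),(60,60))
a=capture("scene"); F=a["frame"].astype(int)
for k in ("hook_block","block_back","hook_tip"): print(k,[(np.round(x["at"],1),round(x["conf"],2)) for x in nets.boxes_of(a,k)[:2]])
X=np.array([-.59,-.807]); t=np.array([.505,-.3155])
print(proj(a,[[*(t-X*.052),.11],[*(t-X*.02),.115],[*t,.115]]).round(1))
E
```

```text
[ 0.505  -0.3151  0.1049] x -0.0166 y -0.0004 press 9.84 [np.float64(9.6), np.float64(9.4), np.float64(10.1), np.float64(10.1), np.float64(9.7), np.float64(10.1)] Fz -1.03 rot [-2.8   -1.422 -0.005] t 21.75 34.987428188323975
('scene', 'top') [179, 207] [ 0.5975 -0.1191  0.0092  0.0335  0.0047] tilt 0.034 cost 43.6
hook_block [(array([202.2, 135.2]), 0.91)]
block_back [(array([202., 133.]), 0.88)]
hook_tip [(array([199.9, 135.3]), 0.67)]
[[201.3 147.9]
 [203.  137.8]
 [204.2 132.4]]
```

The press is steady at about 9.8 N, lateral offset -0.4 mm, and the lid lies flat. Handing in.

```bash
python3 -c "
from station import r
print(r.sign_off())"
```

```text
the job is handed in; nothing more can be done
None
```

I handed the job in with the hook block held inside the green outline, hook outward, pressing the board at about 9.8 N; the lid lies flat on the table, grip up. The sign-off returned no verdict.

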